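# Bring a cast under the photo station's boom and hold the boom at its mark

## Task

Push the white tray with the dental cast along the rollers into the green bay until it rests against the end stop, without lifting it. Then squeeze the camera boom's grip so that its red lock button is pressed in and the boom is released, draw the boom out until its yellow pointer stands over the red rider on the scale, and finish holding it still there (the boom springs back if let go). Leave the rider, and everything else on the bench, where it is.

Things in the scene. Friction and masses are not known exactly. Their poses are not given: they have to be found in the camera images.
- photo_station: fixed station; origin on the bench top. Axes: +y along the roller lane from its open end to the bay, -x the way the boom draws out, z up. Base 100 x 300 mm (y -120 to 180). 8 free rollers, tops 30 mm up. Side guides at x = -40 and 40 mm, 6 mm thick, tops 48 mm up, silver by the lane, green by the bay. Green end stop with black bumper (face at y = 160, top 62 mm up)
- sleeve_mouth (a point): mouth of the boom's white sleeve, on the boom's axis 112 mm above the bench; the sleeve (28 mm square at its black mouth) runs from here 95 mm along station +x on a column; small steel catch on its -y side
- rail_end (a point): end (station -x) of the white scale rail's top, 94 mm above the bench; the rail, 12 mm wide, runs 160 mm along station +x from here on two thin posts; ticks every 10 mm
- bay_center (a point): where the tray's underside centre is when the tray rests against the end stop: on the roller tops in the bay, 100 mm along +y of the station; axes as the station's
- lane_start (a point): open loading end of the lane, at the height of the roller tops, on the lane's centre line, 220 mm on the -y side of bay_center
- tray_center (a point): centre of the loose white tray, 17 mm above its underside; tray 121 mm long (along the lane) x 78 mm wide over its rim x 34 mm high, walls 2 mm, 68 mm wide below the rim; its own x axis runs along the lane to the bay. It stands on the rollers with its underside 30 mm above the bench. 160 to 230 g. It rolls easily and has about 3 mm play between the guides
- cast_center (a point): the beige stone dental cast lying loose in the tray, 58 x 65 mm, 33 mm high, 120 g; this point is 12 mm above its underside
- grip (a point): middle of the boom's upright grip at the height to pinch it, 152 mm above the bench. Black block 30 mm long in station x, 20 mm thick in y, 120 to 174 mm up, with the red lock button plate (26 mm long, 40 mm high) standing off its -y face: 32 mm over both, 25.5 mm with the button pressed. Pinch from above along station y, one finger on the button. Boom below it 16 mm square
- boom (a joint): how far the boom is drawn out, m: 0 = home (start, locked), grows as the grip moves along station -x, stop at 0.105. Locked at home until lock_button is pressed. A spring pulls it home with about 2 N at home, 3 N at 0.09. Drawn out more than 15 mm, the lock no longer acts. A camera head under it reaches down to 84 mm above the bench
- lock_button (a joint): travel of the red lock button into the grip (station +y), m: 0 = out, 0.0065 = fully in; the boom is free above 0.005. 3 N starts it, 6.3 N presses it fully in; it springs out when released
- pointer (a point): tip of the yellow pointer that sticks out of the boom's left side (station +y) over the scale rail, 106 mm above the bench; it moves with the boom
- rider (a joint): place of the red rider along the scale, m, in the boom's measure: the pointer is over the rider's centre when joint boom equals joint rider. Must not be moved
- rider_mark (a point): centre of the top of the red rider, a clip 12 mm long (station x) x 20 mm wide on the scale rail, 97 mm above the bench, with a white line across its middle; axes as the station's
- case_tray: the white tray itself; origin at the centre of its underside
- white_jar: bystander: jar with a white cap, 55 mm wide, 52 mm high; origin at its underside
- blue_jar: bystander, fixed: jar with a blue cap, 51 mm wide, 60 mm high; origin at its underside
- brown_bottle: bystander: brown bottle, 64 mm wide, 151 mm high; origin at its underside
- tape_roll: bystander, fixed: roll of tape lying flat, 104 mm wide, 25 mm high; origin at its underside
- tooth_guide: bystander: shade guide lying flat, 46 x 120 x 9 mm; origin at its underside
Things that resemble listed ones, but are neither listed nor needed, are in the scene too. Of the things that look like the part that bears cast_center, the middle-sized one is meant.

How it is judged:
On the way, in this order (a step that is already met when the one before it is completed fails the run):
1. the tray is in the bay, within 7 mm of the end stop, with the cast in it (y of tray_center in the frame of bay_center above -0.007 m and z of tray_center in the frame of bay_center below 0.025 m and linear speed of case_tray below 0.03 m/s and horizontal distance between cast_center and tray_center below 0.035 m and angle between cast_center's own z axis and vertical below 0.2 rad), for 0.2 s.
2. the lock button is pressed in (value of joint lock_button above 0.0045 m), for 0.1 s.
At the end, for the whole second after the job is handed in: The tray stands in the bay within 7 mm of the end stop with the cast upright in it; the fingers hold the boom (more than 1 N) still, with its pointer within 6 mm of the rider's centre line (over the 12 mm long rider) (y of tray_center in the frame of bay_center above -0.007 m and z of tray_center in the frame of bay_center below 0.025 m and horizontal distance between cast_center and tray_center below 0.035 m and angle between cast_center's own z axis and vertical below 0.2 rad and x of pointer in the frame of rider_mark between -0.006 and 0.006 m and velocity of joint boom between -0.01 and 0.01 m/s and contact force between the fingers and boom above 1 N); the arm keeps its last pose, push and grip.
It fails at once if the tray is lifted off the rollers (15 mm or more) (z of tray_center in the frame of bay_center above 0.032 m).
It fails at once if the red rider is moved by more than 3 mm (distance of rider_mark from where it was at the start of the episode above 0.003 m).
It fails at once if a bystander (white-capped jar, brown bottle, shade guide) is moved by more than 20 mm (distance of any of white_jar, brown_bottle, tooth_guide from where it was at the start of the episode above 0.02 m).
It also fails if it takes over 53 s, if anything falls off the work surface, if the arm or the gripper's body presses on something with over 40 N, if the wrist force passes 120 N, or if a joint passes its speed limit or range.

## Robot

A 6-joint arm with a two-finger parallel gripper is mounted at the origin on a cart in front of the work surface, level with it; the furniture and walls round the work are solid. World frame = base frame: x ahead of the robot, y to its left, z up, the work surface at z = 0. Lengths are in m, angles in rad, forces in N, time in s.
With the tool pointing down it reaches from about 0.35 to 0.975 m from the base axis. Payload 4.9 kg.
Tool frame: the origin (TCP) lies on the centre line of the jaws, within the pads' length; the fingertips stand 14 mm ahead of it and the grasp point (between the pads) lies 5 mm behind it (manip.nose_length is the distance from the TCP to the fingertips, in m); z points along the fingers, y is the line along which they close (so a half turn about z gives the same grasp; the last joint's range is limited). The gripper opens to 85 mm and grips with 20 to 120 N. Pads are 22 mm wide; open, the fingers measure 114 mm over their backs; the gripper's body (76 mm by 85 mm) begins 54 mm behind the grasp point. The pads swing forward as they close: fully open they stand 13 mm farther back than shut.
Start: joints at [-1.223, 0.053, 1.613, -0, 1.476, -0.119], TCP at [0.281, -0.558, 0.245] pointing down, gripper open.
Joint ranges: [-3.01, 3.01], [-1.01, 2.22], [0.06, 2.58], [-1.02, 4.17], [0.09, 2.62], [-3.14, 3.14]. Speed limits (rad/s): [2.57, 2.57, 3.14, 3.14, 3.14, 3.14].

## Interface

Orientations are given as a unit quaternion [w, x, y, z].
In Python, from plant import manip, imaging gives the robot as it stands.
- The arm moves only by the tool play_rows, never from a script. Its argument "commands" is a list of rows, each a list of 6 numbers: the shift along the tool's x, y, z in mm, then the turn, a rotation vector about the tool's x, y, z in degrees. A call has 1 to 5 rows; each row shifts and turns the commanded pose from where the row before left it, along the tool's axes as they then stand; what a row does not reach is not made up. A row lasts 1/12 s, in which the tool goes at most 41.7 mm and 7.16 degrees, less where a joint would pass 70% of its speed; a pose out of reach is approached as far as the arm can. A call is refused whole if a number of a shift passes 41.7 or a number of a turn 7.16, either way. A call with a gripper value outside its range is refused whole. "hand" is the finger opening in mm, from 0 to 85.4, set as the call begins (left out, the last holds). The fingers move at their own pace and stop on an object; the grip force is fixed at half the most. Time passes only in rows, so rows that do not move let the fingers close. It gives the time, the measured TCP pose, the force, the opening and the grip force at its end, in the units of the state.
- manip.state(): the state, without advancing time (a new reading comes with each control period).
- imaging.grab_frame(name): name is "side" or "top" or "wrist"; returns a dict with "image" (384x512x3 uint8, red, green, blue), "fx", "fy", "cx", "cy" (pixels), "R" (3x3) and "t" (3): a world point X has camera coordinates R X + t; the wrist camera has in their place "mount" (4x4, takes a point from camera to tool coordinates, whose origin is the TCP and whose axes are the flange's). Camera axes: x right, y down, z forward; pixel columns grow to the right and rows downward; lengths in m; the calibration is good to about 2 mm. A picture is of the moment at which its call begins: read the wrist's pose just before it. There is no depth.
- manip.job_done(): hands the job in; it is judged then, once.
The state is a dict: "time": time; "joint_pos": joint angles; "joint_vel": joint speeds; "joint_efforts": joint torques, N m; "tool_pos": TCP position; "tool_rot": TCP orientation; "contact_force": force on the tool from outside, world axes, zero at the start; "ft_torque": the same for the moment, N m; "gripper_width": opening from 0.0 (shut) to 1.0 (fully open); "grasp_force": force on a finger pad.
Only numpy, scipy, OpenCV 4.12 (cv2) and the standard library are available. Lean on these libraries where they do the work, as an engineer would, in place of code of your own. Each camera call takes 0.05 s, during which the arm holds its last target. There are 200 camera calls.

## Working session

There is one attempt and no reset: what is moved stays moved. The work goes in short steps, Python scripts to look and compute and a tool call to move; the robot and the scene stay as the last step left them, time stands still between calls to the robot, and variables do not carry over. Pictures are saved under pics/ and viewed, at most 10 in all, crops included, and the job is handed in when it is done.

Besides the shell and the picture viewer there is one more tool, called after "Request:" by a JSON object that holds its "method" and its "body". play_rows: Moves the arm, as the interface text tells. Its arguments: {"type":"object","properties":{"commands":{"type":"array","items":{"type":"array","items":{"type":"number"}}},"hand":{"type":"number"}},"required":["commands"]}

```bash
mkdir -p pics; ls; cat > h.py <<'E'
import numpy as np, cv2
from plant import manip, imaging
from scipy.spatial.transform import Rotation as Ro
def grab(n):
    s=manip.state(); f=imaging.grab_frame(n)
    if n=='wrist':
        q=s['tool_rot']; T=np.eye(4); T[:3,:3]=Ro.from_quat([q[1],q[2],q[3],q[0]]).as_matrix(); T[:3,3]=s['tool_pos']
        W=T@np.array(f['mount']); f['R']=W[:3,:3].T; f['t']=-f['R']@W[:3,3]
    f['R']=np.array(f['R']); f['t']=np.array(f['t'])
    return f
def ray(f,u,v):
    d=f['R'].T@np.array([(u-f['cx'])/f['fx'],(v-f['cy'])/f['fy'],1]); return -f['R'].T@f['t'],d
def onz(f,u,v,z):
    o,d=ray(f,u,v); return o+d*(z-o[2])/d[2]
def proj(f,X):
    c=f['R']@np.array(X)+f['t']; return np.array([f['fx']*c[0]/c[2]+f['cx'],f['fy']*c[1]/c[2]+f['cy']])
def save(f,n,box=None,k=1):
    im=f['image'][:,:,::-1]
    if box: im=im[box[1]:box[3],box[0]:box[2]]
    cv2.imwrite('pics/'+n,cv2.resize(im,None,fx=k,fy=k,interpolation=cv2.INTER_CUBIC))
E
python3 - <<'E'
from h import *
import pickle
for n in('top','side'):
    f=grab(n); pickle.dump(f,open(n+'.pkl','wb')); save(f,n+'0.png',k=1.5)
    print(n,f['fx'],(-f['R'].T@f['t']).round(3),f['R'].round(2).tolist())
s=manip.state();print(s['time'],s['tool_rot'],s['gripper_width'],manip.nose_length)
E
```

```text
pics
top 383.2225479008799 [0.364 0.27  0.963] [[0.02, -1.0, -0.0], [-1.0, -0.02, -0.09], [0.09, 0.0, -1.0]]
side 456.7857053710797 [0.074 1.121 0.882] [[-0.91, -0.41, -0.0], [-0.27, 0.59, -0.76], [0.32, -0.69, -0.65]]
0.1 [-9.41933600e-04  9.72881776e-01  2.31301003e-01 -9.38110640e-05] 1.0009582996331208 0.014
```

View pics/top0.png

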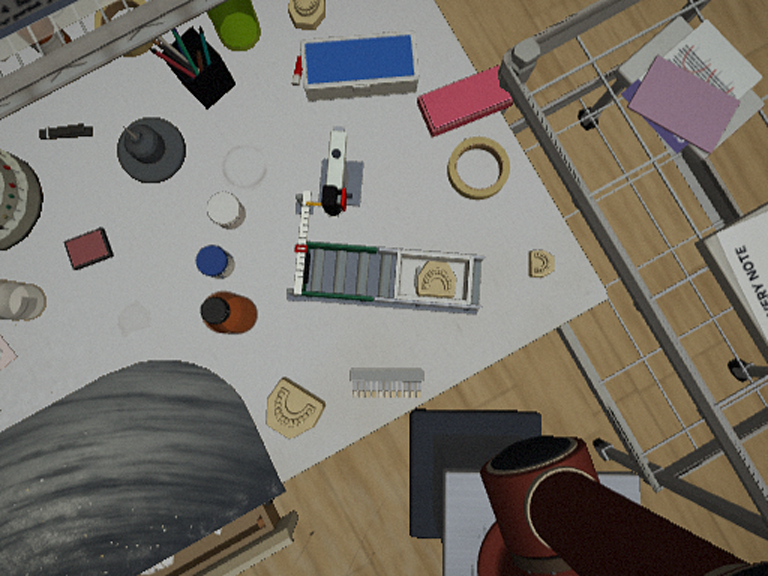

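View pics/side0.png

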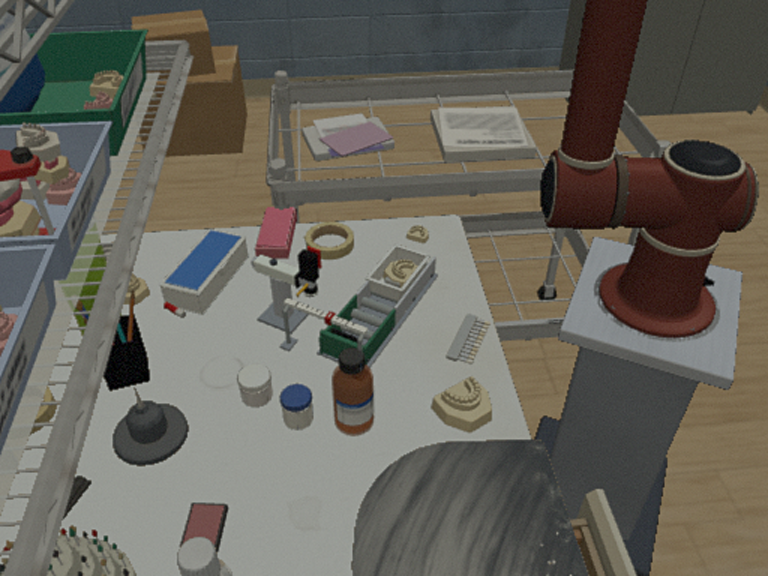

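The top view (1.5x) shows three possible casts: a small one on the bench at (541,262), one in the white tray on the rollers at (437,280), and a large one on the bench at (295,407). The middle-sized one in the tray is the one meant. The rider is at about (301,249), the pointer at about (312,204) and the grip with its red button at about (335,198). I'll confirm these in a crop and measure.

```bash
python3 - <<'E'
from h import *
import pickle
f=pickle.load(open('top.pkl','rb')); save(f,'c1.png',(185,80,335,215),5)
for n,u,v,z in [('tray/cast',437,280,.06),('green TL',305,243,.048),('green BL',292,297,.048),('lane R top',482,257,.048),('lane R bot',480,307,.048),('rider',301,249,.097),('pointer',312,204,.106),('grip',335,198,.16),('rail end',297,295,.094),('rail far',306,193,.094),('sleeve far',338,130,.126),('bottle',230,313,0.1),('guide',387,382,0),('whitejar',225,210,.05),('bluejar',214,262,.06)]:
    print(n,onz(f,u/1.5,v/1.5,z).round(3))
E
```

```text
tray/cast [0.459 0.18  0.06 ]
green TL [0.517 0.392 0.048]
green BL [0.429 0.41  0.048]
lane R top [0.499 0.107 0.048]
lane R bot [0.418 0.11  0.048]
rider [0.499 0.391 0.097]
pointer [0.567 0.375 0.106]
grip [0.563 0.336 0.16 ]
rail end [0.429 0.395 0.094]
rail far [0.587 0.386 0.094]
sleeve far [0.676 0.337 0.126]
bottle [0.4   0.494 0.1  ]
guide [0.294 0.256 0.   ]
whitejar [0.568 0.522 0.05 ]
bluejar [0.482 0.533 0.06 ]
```

View pics/c1.png

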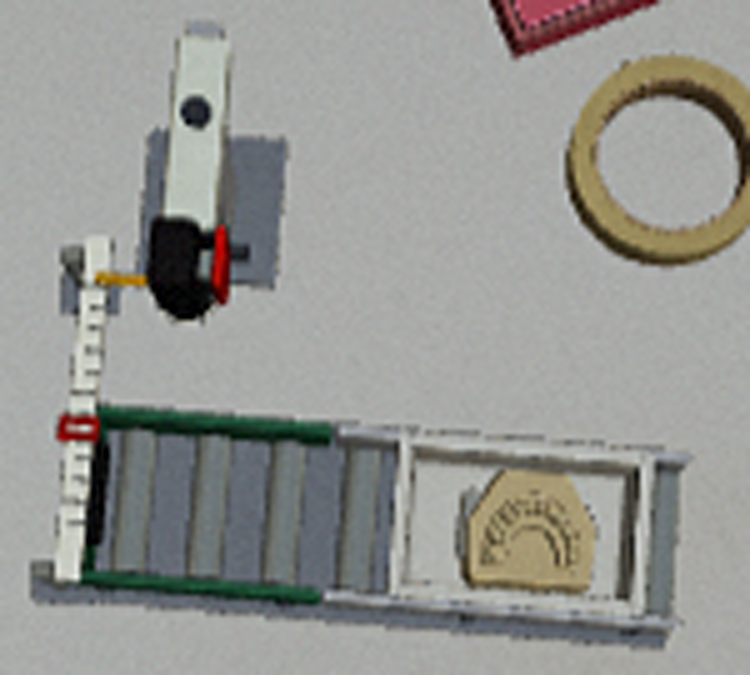

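The crop confirms it: the cast in the tray is the middle-sized one, at crop (530,530). The rider is at (78,429), the pointer at (120,281) and the red button at (221,265). Next I'll fit the station and plan the approach.

```bash
python3 - <<'E'
from h import *
import pickle
f=pickle.load(open('top.pkl','rb'))
P=lambda u,v,z: onz(f,185+u/5,80+v/5,z)
a=P(100,408,.048);b=P(680,458,.048);c=P(85,580,.048);d=P(640,618,.048)
print(a,b,c,d)
for p,q in((a,b),(c,d)): print('lane angle',np.degrees(np.arctan2((p-q)[0],(p-q)[1])))
p,q=P(97,237,.094),P(67,580,.094);print('rail',p,q,np.degrees(np.arctan2(-(p-q)[1],(p-q)[0])))
for n,u,v,z in[('rider',78,429,.097),('pointer',97,280,.106),('tray TL',402,440,.064),('trayBL',392,592,.064),('tray TR',655,455,.064),('trayBR',642,608,.064),('button',221,265,.16),('grip',176,265,.174)]:print(n,P(u,v,z).round(4))
w=imaging.grab_frame('wrist');print(np.array(w['mount']).round(3),w['fx'])
E
```

```text
[0.51775832 0.38756002 0.048     ] [0.49799159 0.10769128 0.048     ] [0.43437141 0.39247036 0.048     ] [0.42055592 0.12671627 0.048     ]
lane angle 4.0400098233416
lane angle 2.97589802976688
rail [0.58988789 0.38523294 0.094     ] [0.43071144 0.39451688 0.094     ] 3.3379848434726416
rider [0.4997 0.3911 0.097 ]
pointer [0.5668 0.3831 0.106 ]
tray TL [0.5021 0.2421 0.064 ]
trayBL [0.4299 0.2458 0.064 ]
tray TR [0.4969 0.1224 0.064 ]
trayBR [0.4243 0.1283 0.064 ]
button [0.5614 0.3233 0.16  ]
grip [0.5577 0.3412 0.174 ]
[[ 0.001 -0.954 -0.299  0.077]
 [ 1.     0.001  0.     0.   ]
 [ 0.    -0.299  0.954 -0.129]
 [ 0.     0.     0.     1.   ]] 310.5005785313497
```

Request:
{"method": "play_rows", "body": {"commands": [[0,0,-35,0,0,7],[0,0,-35,0,0,7],[0,0,-30,0,0,7],[0,0,0,0,0,7],[0,0,0,0,0,2]], "hand": 0}}

```text
time: 0.57
tool_pos: [0.2816, -0.559, 0.3489]
tool_rot: [0.003, 1.0, -0.031, 0.001]
contact_force: [-0.0, 1.3, -0.8]
gripper_width: 0.301
grasp_force: 0.0
```

Request:
{"method": "play_rows", "body": {"commands": [[10,-36,0,0,0,0],[10,-38,0,0,0,0],[10,-38,0,0,0,0],[10,-38,0,0,0,0],[10,-38,0,0,0,0]]}}

```text
time: 0.98
tool_pos: [0.3419, -0.3715, 0.3448]
tool_rot: [-0.0, 1.0, -0.029, -0.0]
contact_force: [0.9, -0.4, -0.0]
gripper_width: -0.001
grasp_force: 0.0
```

Request:
{"method": "play_rows", "body": {"commands": [[10,-38,0,0,0,0],[10,-38,0,0,0,0],[10,-38,0,0,0,0],[10,-38,0,0,0,0],[10,-38,0,0,0,0]]}}

```text
time: 1.4
tool_pos: [0.4025, -0.1845, 0.3451]
tool_rot: [0.0, 1.0, -0.029, 0.0]
contact_force: [0.6, -0.2, 0.5]
gripper_width: -0.003
grasp_force: 0.0
```

Request:
{"method": "play_rows", "body": {"commands": [[5,-38,0,0,0,0],[5,-38,0,0,0,0],[5,-38,0,0,0,0],[5,-38,0,0,0,0],[5,-38,0,0,0,0]]}}

```text
time: 1.82
tool_pos: [0.4381, 0.0038, 0.3452]
tool_rot: [0.0, 1.0, -0.028, 0.0]
contact_force: [1.4, 0.0, 0.3]
gripper_width: -0.003
grasp_force: 0.0
```

Request:
{"method": "play_rows", "body": {"commands": [[0,-38,0,0,0,0],[0,-38,0,0,0,0],[0,-38,0,0,0,0],[0,-38,0,0,0,0],[0,-20,0,0,0,0]]}}

```text
time: 2.23
tool_pos: [0.4474, 0.1769, 0.3449]
tool_rot: [-0.001, 1.0, -0.027, -0.0]
contact_force: [-0.4, -0.4, 0.4]
gripper_width: -0.001
grasp_force: 0.0
```

```bash
python3 - <<'E'
from h import *
import pickle
f=grab('wrist'); pickle.dump(f,open('w1.pkl','wb')); save(f,'w1.png',k=1.5)
s=manip.state();print(s['time'],s['tool_pos'],s['tool_rot'],s['gripper_width'])
E
```

```text
2.2833 [0.44737752 0.17844543 0.34470764] [-1.29999337e-03  9.99668593e-01 -2.57029654e-02 -6.09195449e-04] -0.0030805992282233715
```

View pics/w1.png

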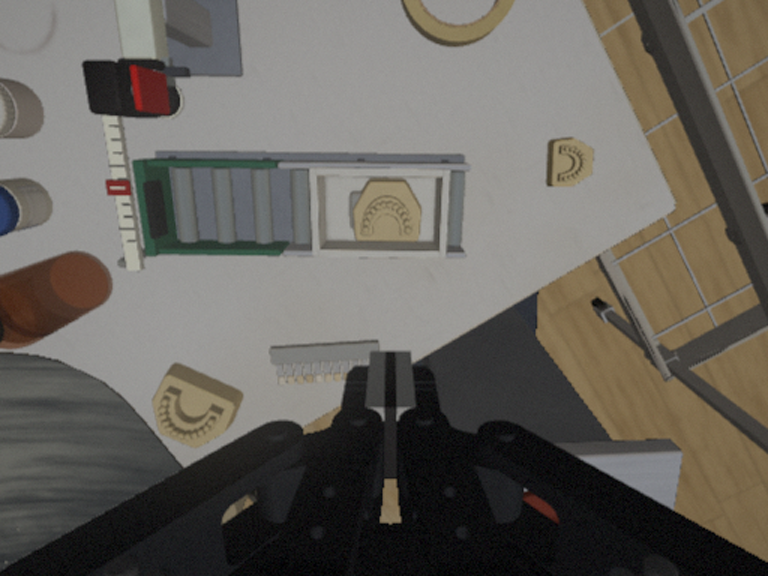

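The wrist view (1.5x) shows the tray at (382,210), right rim at x≈450, with the rider at (119,187), the button at (152,90) and the guides at rows 163 and 252. I'll turn these into coordinates.

```bash
python3 - <<'E'
from h import *
import pickle
f=pickle.load(open('w1.pkl','rb'))
P=lambda u,v,z: onz(f,u/1.5,v/1.5,z).round(4)
for n,u,v,z in[('gTL',160,163,.048),('gTR',467,166,.048),('gBL',160,250,.048),('gBR',464,255,.048),('tray TL',313,165,.064),('trayBL',313,257,.064),('tray TR',450,167,.064),('trayBR',450,257,.064),('rider',119,187,.097),('railend',132,270,.094),('grip top L',84,62,.174),('grip top R',128,62,.174),('grip bl',90,112,.174),('grip br',135,114,.174),('btn tr',165,66,.172),('btn br',170,110,.172)]:print(n,P(u,v,z))
E
```

```text
gTL [0.5161 0.3776 0.048 ]
gTR [0.4992 0.1061 0.048 ]
gBL [0.438  0.3934 0.048 ]
gBR [0.4183 0.1092 0.048 ]
tray TL [0.5079 0.2398 0.064 ]
trayBL [0.4276 0.248  0.064 ]
tray TR [0.5001 0.1231 0.064 ]
trayBR [0.4211 0.1242 0.064 ]
rider [0.5005 0.3904 0.097 ]
railend [0.4314 0.3967 0.094 ]
grip top L [0.5778 0.3501 0.174 ]
grip top R [0.5764 0.3243 0.174 ]
grip bl [0.5504 0.3534 0.174 ]
grip br [0.5479 0.3264 0.174 ]
btn tr [0.5735 0.3039 0.172 ]
btn br [0.5491 0.3057 0.172 ]
```

Request:
{"method": "play_rows", "body": {"commands": [[8,35,0,0,0,0.7],[8,35,0,0,0,0],[0,20,40,0,0,0],[0,0,40,0,0,0],[0,0,40,0,0,0]]}}

```text
time: 2.7
tool_pos: [0.4588, 0.0828, 0.2275]
tool_rot: [-0.0, 0.999, -0.036, 0.001]
contact_force: [0.3, -0.2, -0.6]
gripper_width: -0.001
grasp_force: 0.0
```

Request:
{"method": "play_rows", "body": {"commands": [[0,0,40,0,0,0],[0,0,40,0,0,0],[0,0,10,0,0,0],[0,0,0,0,0,0],[0,0,0,0,0,0]]}}

```text
time: 3.12
tool_pos: [0.4589, 0.084, 0.1391]
tool_rot: [-0.0, 0.999, -0.035, 0.0]
contact_force: [0.5, -0.1, 1.2]
gripper_width: 0.001
grasp_force: 0.0
```

```bash
python3 - <<'E'
from h import *
s=manip.state();print(s['time'],s['tool_pos'],s['tool_rot'],s['contact_force'])
E
```

```text
3.1167 [0.45890359 0.08404533 0.13913093] [-4.30562369e-06  9.99402682e-01 -3.45567592e-02  3.31586172e-04] [ 0.51312014 -0.12347701  1.19357304]
```

Request:
{"method": "play_rows", "body": {"commands": [[-1,0,30,0,0,-0.2],[0,0,30,0,0,0],[0,0,22,0,0,0],[0,0,0,0,0,0],[0,0,0,0,0,0]]}}

```text
time: 3.53
tool_pos: [0.4589, 0.0843, 0.0581]
tool_rot: [-0.0, 0.999, -0.033, 0.001]
contact_force: [0.1, 0.5, 0.5]
gripper_width: 0.003
grasp_force: 0.0
```

Request:
{"method": "play_rows", "body": {"commands": [[0,-8,0,0,0,0],[0,-8,0,0,0,0],[0,-4,0,0,0,0],[0,-4,0,0,0,0],[0,-4,0,0,0,0]]}}

```text
time: 3.95
tool_pos: [0.4599, 0.1128, 0.057]
tool_rot: [0.0, 0.999, -0.032, 0.001]
contact_force: [0.9, -1.0, -0.4]
gripper_width: 0.004
grasp_force: 0.0
```

Request:
{"method": "play_rows", "body": {"commands": [[0,-4,0,0,0,0],[0,-5,0,0,0,0],[0,-6,0,0,0,0],[0,-6,0,0,0,0],[0,-6,0,0,0,0]]}}

```text
time: 4.37
tool_pos: [0.461, 0.1396, 0.056]
tool_rot: [0.0, 0.999, -0.033, 0.0]
contact_force: [0.3, -0.9, 0.1]
gripper_width: -0.002
grasp_force: 0.6
```

Request:
{"method": "play_rows", "body": {"commands": [[0,-6,0,0,0,0],[0,-6,0,0,0,0],[0,-6,0,0,0,0],[0,-6,0,0,0,0],[0,-6,0,0,0,0]]}}

```text
time: 4.78
tool_pos: [0.463, 0.1696, 0.056]
tool_rot: [0.0, 0.999, -0.033, -0.0]
contact_force: [0.4, -1.8, 1.1]
gripper_width: -0.002
grasp_force: 0.6
```

```bash
python3 - <<'E'
from h import *
s=manip.state();print(s['time'],s['tool_pos'],s['tool_rot'],s['contact_force'])
f=grab('wrist');save(f,'w2.png',k=1.5)
E
```

```text
4.7833 [0.46296626 0.169633   0.05603359] [ 1.09967361e-05  9.99463258e-01 -3.27596714e-02 -5.98398313e-06] [ 0.41725277 -1.84794613  1.07919029]
```

View pics/w2.png

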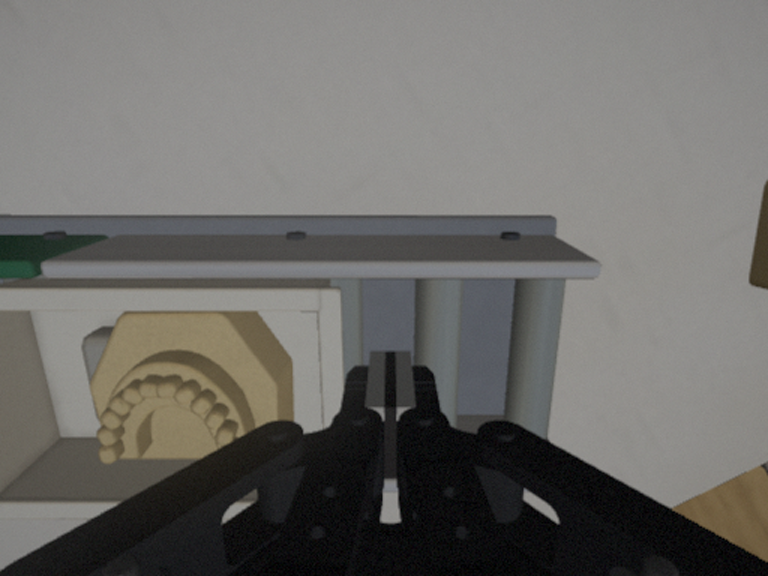

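The tray is sliding with its rear rim at x≈340 and the finger against it at x≈350. The cast is still in place, so I'll keep pushing.

Request:
{"method": "play_rows", "body": {"commands": [[0,-6,0,0,0,0.15],[0,-6,0,0,0,0.15],[0,-6,0,0,0,0],[0,-6,0,0,0,0],[0,-6,0,0,0,0]]}}

```text
time: 5.25
tool_pos: [0.4647, 0.1995, 0.0558]
tool_rot: [0.0, 0.999, -0.035, -0.0]
contact_force: [-0.7, -0.9, 0.8]
gripper_width: 0.001
grasp_force: 0.6
```

Request:
{"method": "play_rows", "body": {"commands": [[0,-6,0,0,0,0],[0,-6,0,0,0,0],[0,-5,0,0,0,0],[0,-4,0,0,0,0],[0,-3,0,0,0,0]]}}

```text
time: 5.67
tool_pos: [0.4666, 0.2234, 0.0559]
tool_rot: [-0.0, 0.999, -0.035, -0.0]
contact_force: [-0.8, -0.7, -0.3]
gripper_width: 0.004
grasp_force: 0.3
```

Request:
{"method": "play_rows", "body": {"commands": [[0,-3,0,0,0,0],[0,-3,0,0,0,0],[0,-3,0,0,0,0],[0,-3,0,0,0,0],[0,-3,0,0,0,0]]}}

```text
time: 6.08
tool_pos: [0.4678, 0.2381, 0.0561]
tool_rot: [-0.0, 0.999, -0.035, 0.0]
contact_force: [-0.5, 0.1, -0.4]
gripper_width: 0.004
grasp_force: 0.3
```

Request:
{"method": "play_rows", "body": {"commands": [[0,-2,0,0,0,0],[0,-2,0,0,0,0],[0,-2,0,0,0,0],[0,-2,0,0,0,0],[0,-2,0,0,0,0]]}}

```text
time: 6.5
tool_pos: [0.4685, 0.248, 0.0561]
tool_rot: [-0.0, 0.999, -0.035, 0.0]
contact_force: [-0.7, -0.4, -0.1]
gripper_width: -0.004
grasp_force: 0.3
```

Request:
{"method": "play_rows", "body": {"commands": [[0,-2,0,0,0,0],[0,-2,0,0,0,0],[0,0,0,0,0,0],[0,0,0,0,0,0],[0,0,0,0,0,0]]}}

```text
time: 6.92
tool_pos: [0.4687, 0.2507, 0.056]
tool_rot: [0.002, 0.999, -0.035, -0.0]
contact_force: [-1.5, -6.1, 1.1]
gripper_width: -0.005
grasp_force: 3.0
```

```bash
python3 - <<'E'
from h import *
s=manip.state();print(s['time'],s['tool_pos'],s['tool_rot'],s['contact_force'])
f=grab('top');save(f,'t2.png',(185,80,335,215),5)
E
```

```text
6.9167 [0.46868493 0.25065189 0.05601355] [ 1.54604266e-03  9.99379379e-01 -3.51905575e-02 -3.01593747e-04] [-1.48749078 -6.05286583  1.05426043]
```

The tray is against the stop, with 6 N at the place I expected. I'll back off, rise and look at the grip.

Request:
{"method": "play_rows", "body": {"commands": [[0,2,0,0,0,0],[0,4,0,0,0,0],[0,6,0,0,0,0],[0,6,-20,0,0,0],[0,0,-35,0,0,0]]}}

```text
time: 7.38
tool_pos: [0.4639, 0.2318, 0.1068]
tool_rot: [0.002, 0.999, -0.036, -0.005]
contact_force: [0.5, 0.6, -0.8]
gripper_width: 0.001
grasp_force: 0.0
```

Request:
{"method": "play_rows", "body": {"commands": [[0,0,-40,0,0,0],[0,0,-40,0,0,0],[0,0,-40,0,0,0],[0,0,-40,0,0,0],[0,0,-40,0,0,0]], "hand": 60}}

```text
time: 7.8
tool_pos: [0.4671, 0.2335, 0.3131]
tool_rot: [-0.0, 0.999, -0.035, 0.0]
contact_force: [1.2, 0.4, -0.1]
gripper_width: 0.697
grasp_force: 0.0
```

Request:
{"method": "play_rows", "body": {"commands": [[8,-35,0,0,0,0],[8,-35,0,0,0,0],[8,-35,0,0,0,0],[0,0,0,0,0,0],[0,0,0,0,0,0]]}}

```text
time: 8.22
tool_pos: [0.4987, 0.3378, 0.3101]
tool_rot: [0.0, 0.999, -0.034, -0.001]
contact_force: [-0.1, 0.9, -0.6]
gripper_width: 0.702
grasp_force: 0.0
```

```bash
python3 - <<'E'
from h import *
import pickle
f=grab('wrist');save(f,'w3.png',k=1.5);pickle.dump(f,open('w3.pkl','wb'))
s=manip.state();print(s['time'],s['tool_pos'],s['tool_rot'],s['contact_force'],s['gripper_width'])
E
```

```text
8.2667 [0.49865999 0.3369012  0.31040538] [ 3.98348274e-04  9.99387922e-01 -3.49767966e-02 -4.97112430e-04] [-0.13542347 -0.07332644 -0.10464029] 0.7037113322888482
```

View pics/w3.png

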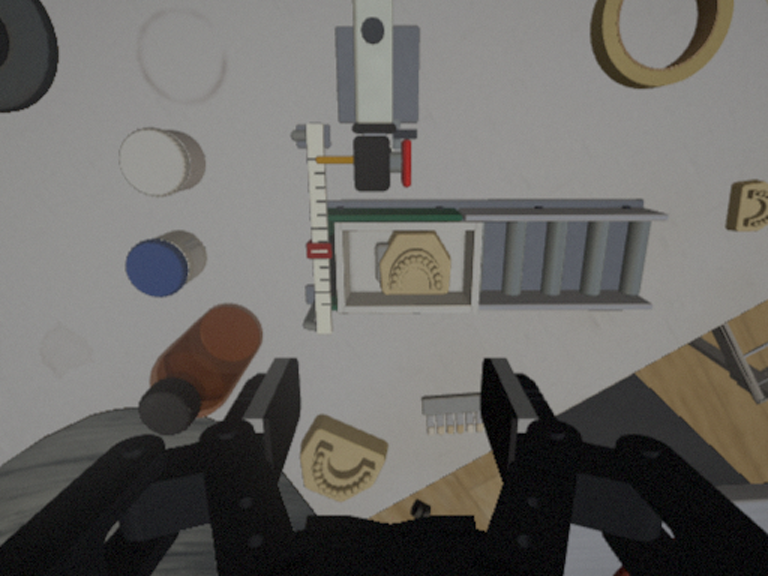

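The tray sits in the bay against the stop with the cast upright in it. The grip is at (372,163), the button plate at (407,163), the pointer tip at (318,160) and the rider line at (319,250).

```bash
python3 - <<'E'
from h import *
import pickle
f=pickle.load(open('w3.pkl','rb'))
P=lambda u,v,z: onz(f,u/1.5,v/1.5,z).round(4)
im=f['image'].astype(int);r,g,b=im[...,0],im[...,1],im[...,2]
def box(m,n):
    k,l,st,c=cv2.connectedComponentsWithStats(m.astype(np.uint8))
    for i in range(1,k):
        if st[i,4]>12: print(n,st[i],c[i].round(1))
        
red=(r>110)&(g<60)&(b<60)
box(red,'red')
box((r>130)&(g>90)&(b<70)&(r-b>80),'yel')
for n,u,v,z in[('gTL',355,137,.174),('gTR',389,137,.174),('gBL',355,178,.174),('gBR',389,178,.174),('btn in',403,163,.172),('btn out',411,163,.172),('btn top',407,141,.172),('btn bot',407,186,.172),('pointer',318,160,.106),('rider',319,250,.097),('tray L',340,270,.064),('tray R',478,270,.064),('sleeve mouth top L',354,126,.126),('mouthR',395,126,.126),('railend',324,332,.094)]:print(n,P(u,v,z))
E
```

```text
red [269  93   5  31 135] [271.2 107.7]
red [205 163  16   9  99] [212.3 167.1]
yel [211 105  24   4  75] [222.5 106.1]
gTL [0.5787 0.3513 0.174 ]
gTR [0.5774 0.333  0.174 ]
gBL [0.557  0.3533 0.174 ]
gBR [0.5558 0.3344 0.174 ]
btn in [0.5632 0.3261 0.172 ]
btn out [0.5629 0.3217 0.172 ]
btn top [0.5747 0.3233 0.172 ]
btn bot [0.5505 0.3246 0.172 ]
pointer [0.5661 0.383  0.106 ]
rider [0.5007 0.391  0.097 ]
tray L [0.4753 0.3811 0.064 ]
tray R [0.4674 0.2661 0.064 ]
sleeve mouth top L [0.5859 0.3547 0.126 ]
mouthR [0.5841 0.3287 0.126 ]
railend [0.4329 0.3952 0.094 ]
```

Request:
{"method": "play_rows", "body": {"commands": [[22,-2,0,0,0,-0.3],[22,-3,0,0,0,0],[20,-2,0,0,0,0],[0,0,30,0,0,0],[0,0,30,0,0,0]]}}

```text
time: 8.68
tool_pos: [0.5655, 0.3385, 0.2537]
tool_rot: [-0.001, 0.999, -0.034, 0.003]
contact_force: [1.2, 1.4, -0.3]
gripper_width: 0.704
grasp_force: 0.0
```

Request:
{"method": "play_rows", "body": {"commands": [[0,0,20,0,0,0],[0,0,0,0,0,0],[0,0,0,0,0,0],[0,0,0,0,0,0],[0,0,0,0,0,0]]}}

```text
time: 9.1
tool_pos: [0.5642, 0.3397, 0.2342]
tool_rot: [-0.001, 0.999, -0.033, 0.002]
contact_force: [-0.5, 0.4, 0.2]
gripper_width: 0.705
grasp_force: 0.0
```

```bash
python3 - <<'E'
from h import *
import pickle
f=grab('wrist');save(f,'w4.png',k=1.5);pickle.dump(f,open('w4.pkl','wb'))
s=manip.state();print(s['time'],s['tool_pos'],s['tool_rot'],s['contact_force'],s['gripper_width'])
E
```

```text
9.15 [0.56420311 0.3398166  0.23414112] [-0.00101805  0.9994564  -0.03288782  0.00206603] [-0.8227128  -0.01634735 -0.60538819] 0.7048843651441427
```

View pics/w4.png

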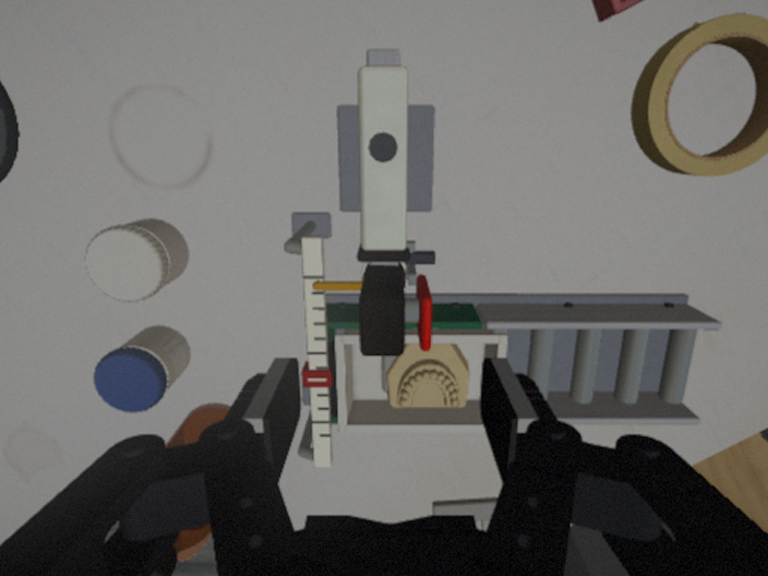

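The grip (382,310) and button (425,312) lie between the open pads (298 to 483), so it is aligned. I'll descend and close.

Request:
{"method": "play_rows", "body": {"commands": [[0,0,30,0,0,0],[0,0,30,0,0,0],[0,0,20,0,0,0],[-1,0,8,0,0,0],[0,0,0,0,0,0]]}}

```text
time: 9.57
tool_pos: [0.5611, 0.3393, 0.1414]
tool_rot: [0.001, 0.999, -0.033, -0.001]
contact_force: [0.2, -0.2, -0.1]
gripper_width: 0.702
grasp_force: 0.0
```

Request:
{"method": "play_rows", "body": {"commands": [[0,0,0,0,0,0],[0,0,0,0,0,0],[0,0,0,0,0,0],[0,0,0,0,0,0],[0,0,0,0,0,0]], "hand": 0}}

```text
time: 9.98
tool_pos: [0.5638, 0.3412, 0.1467]
tool_rot: [-0.001, 0.999, -0.032, 0.003]
contact_force: [1.4, 7.6, 4.9]
gripper_width: 0.28
grasp_force: 60.7
```

Request:
{"method": "play_rows", "body": {"commands": [[0,0,0,0,0,0],[0,0,0,0,0,0],[0,0,0,0,0,0],[0,0,0,0,0,0],[0,0,0,0,0,0]]}}

```text
time: 10.4
tool_pos: [0.5638, 0.3413, 0.1467]
tool_rot: [-0.001, 0.999, -0.032, 0.003]
contact_force: [0.7, 6.6, 3.5]
gripper_width: 0.274
grasp_force: 60.5
```

```bash
python3 - <<'E'
from h import *
s=manip.state();print(s['time'],s['tool_pos'],s['tool_rot'],s['contact_force'],s['gripper_width']*85.4,s['grasp_force'])
E
```

```text
10.4 [0.56376773 0.34125974 0.14673624] [-0.00112578  0.99947928 -0.03213088  0.00274124] [0.67298101 6.64270308 3.48899733] 23.41403252909842 60.456533432006836
```

The grip is pressed: the opening is about 23.5 mm and the force 60 N. Now I'll draw the boom out.

Request:
{"method": "play_rows", "body": {"commands": [[-2,0,0,0,0,0],[-3,0,0,0,0,0],[-4,0,0,0,0,0],[-5,0,0,0,0,0],[-6,0,0,0,0,0]]}}

```text
time: 10.82
tool_pos: [0.5443, 0.3425, 0.1467]
tool_rot: [-0.001, 0.999, -0.032, 0.003]
contact_force: [3.7, 6.9, 2.8]
gripper_width: 0.278
grasp_force: 61.0
```

```bash
python3 - <<'E'
from h import *
s=manip.state();print(s['time'],s['tool_pos'],s['contact_force'],s['gripper_width']*85.4,s['grasp_force'])
E
```

```text
10.8167 [0.54428117 0.34253029 0.14672827] [3.68468679 6.90821043 2.80846038] 23.783199564644228 61.031368374824524
```

The boom is moving: 19.5 mm out with about 3 N of spring force.

Request:
{"method": "play_rows", "body": {"commands": [[-7,0,0,0,0,0],[-7,0,0,0,0,0],[-7,0,0,0,0,0],[-7,0,0,0,0,0],[-6,0,0,0,0,0]]}}

```text
time: 11.23
tool_pos: [0.5101, 0.3448, 0.1467]
tool_rot: [-0.001, 0.999, -0.032, 0.003]
contact_force: [4.5, 8.6, 1.7]
gripper_width: 0.276
grasp_force: 61.3
```

Request:
{"method": "play_rows", "body": {"commands": [[-5,0,0,0,0,0],[-4,0,0,0,0,0],[-2,0,0,0,0,0],[-1,0,0,0,0,0],[0,0,0,0,0,0]]}}

```text
time: 11.65
tool_pos: [0.4982, 0.3456, 0.1467]
tool_rot: [-0.001, 0.999, -0.032, 0.003]
contact_force: [3.1, 7.2, 2.5]
gripper_width: 0.273
grasp_force: 61.3
```

Request:
{"method": "play_rows", "body": {"commands": [[0,0,0,0,0,0],[0,0,0,0,0,0],[0,0,0,0,0,0]]}}

```text
time: 11.9
tool_pos: [0.4984, 0.3456, 0.1467]
tool_rot: [-0.001, 0.999, -0.032, 0.003]
contact_force: [3.8, 7.8, 2.7]
gripper_width: 0.278
grasp_force: 61.3
```

```bash
python3 - <<'E'
from h import *
import pickle
s=manip.state();print(s['time'],s['tool_pos'],s['contact_force'],s['gripper_width']*85.4,s['grasp_force'],s['joint_vel'])
f=grab('wrist');pickle.dump(f,open('w5.pkl','wb'));f2=grab('top');pickle.dump(f2,open('t5.pkl','wb'))
g=grab('side');pickle.dump(g,open('s5.pkl','wb'))
a=cv2.resize(f['image'],(512,384));b=cv2.resize(g['image'][170:260,175:295],(512,384),interpolation=cv2.INTER_CUBIC)
c=cv2.resize(f2['image'][110:209,185:317],(512,384),interpolation=cv2.INTER_CUBIC)
cv2.imwrite('pics/m5.png',cv2.resize(np.vstack([np.hstack([a,b]),np.hstack([c,c*0])]),(800,600))[:,:,::-1])
E
```

```text
11.9 [0.49842078 0.34560414 0.14672581] [3.82778691 7.8438451  2.68242478] 23.717190882542017 61.30689024925232 [-0.00058292  0.00013951 -0.00024812  0.00033477  0.0001619  -0.00058628]
```

View pics/m5.png

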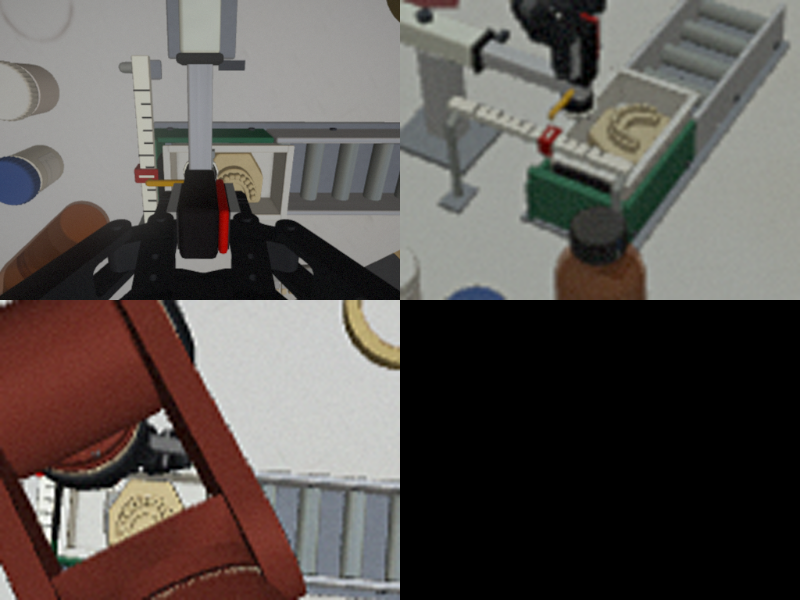

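In the wrist quadrant the pointer (152,183) is at the rider (146,176), and the side quadrant has them at (560,100) and (548,138). The tray is still in the bay. I'll measure the offset numerically with both cameras.

```bash
python3 - <<'E'
from h import *
import pickle
ax=np.array([-np.cos(.0646),np.sin(.0646),0])
for fn in('w3','w4','w5','s5'):
    f=pickle.load(open(fn+'.pkl','rb'));im=f['image'].astype(int);r,g,b=im[...,0],im[...,1],im[...,2]
    def comps(m):
        k,l,st,c=cv2.connectedComponentsWithStats(m.astype(np.uint8),connectivity=8); return [(st[i],c[i],np.argwhere(l==i)) for i in range(1,k) if st[i,4]>8]
    R=[x for x in comps((r>95)&(g<60)&(b<60)) if 10<x[0][4]<250]; Y=comps((r>120)&(g>80)&(b<80)&(r-b>60)&(r-g<110))
    for x in R: print(fn,'R',x[0],onz(f,*x[1],.097).round(4), 'boom axis',(onz(f,*x[1],.097)@ax).round(4))
    for x in Y:
        px=x[2]; lo=px[:,1].min(); tip=px[px[:,1]<=lo+3].mean(0)[::-1]
        print(fn,'Y',x[0],tip,onz(f,*tip,.106).round(4),'boom axis',(onz(f,*tip,.106)@ax).round(4))
E
```

```text
w3 R [269  93   5  31 151] [0.5599 0.3218 0.097 ] boom axis -0.538
w3 R [205 162  16  10 116] [0.5009 0.3911 0.097 ] boom axis -0.4746
w3 Y [211 105  24   4  95] [212.6 106.4] [0.5663 0.3823 0.106 ] boom axis -0.5404
w4 R [281 199   7  35 225] [0.5335 0.32   0.097 ] boom axis -0.5117
w4 R [202 247  19  11 146] [0.5002 0.3913 0.097 ] boom axis -0.4739
w4 Y [209 189  32   4 124] [210.71428571 190.5       ] [0.5645 0.3829 0.106 ] boom axis -0.5386
w5 R [ 94 285  31  19 151] [0.4538 0.4505 0.097 ] boom axis -0.4237
w5 R [ 97 299  10   7  22] [0.4478 0.4572 0.097 ] boom axis -0.4173
w5 Y [186 231  49   8 251] [188.         234.41176471] [0.498  0.3892 0.106 ] boom axis -0.4719
s5 R [  0 100  25  15 163] [1.3792 0.2411 0.097 ] boom axis -1.3608
s5 R [  5 124   9  13  23] [1.2669 0.3376 0.097 ] boom axis -1.2425
s5 R [  0 140   9  11  44] [1.2214 0.4045 0.097 ] boom axis -1.1927
s5 R [ 26 152   6   5  18] [1.1166 0.4102 0.097 ] boom axis -1.0878
s5 R [467 196   9  19  57] [-0.0748  0.1118  0.097 ] boom axis 0.0818
s5 R [110 202   8   6  24] [0.7561 0.4844 0.097 ] boom axis -0.7232
s5 R [436 214  13   8  49] [-0.0136  0.1892  0.097 ] boom axis 0.0258
s5 Y [220 197   7   8  15] [221.5 202. ] [0.5036 0.3721 0.106 ] boom axis -0.4786
```

```bash
python3 - <<'E'
from h import *
import pickle
ax=np.array([-np.cos(.0646),np.sin(.0646),0])
for fn,(x0,y0,x1,y1) in(('w5',(165,205,210,250)),('s5',(208,195,235,225))):
    f=pickle.load(open(fn+'.pkl','rb'));im=f['image'].astype(int);r,g,b=im[...,0],im[...,1],im[...,2]
    W=np.zeros(r.shape,bool);W[y0:y1,x0:x1]=1
    m=(r-g>40)&(r-b>40)&(abs(g-b)<25)&W; p=np.argwhere(m)[:,::-1]
    y=(r-b>40)&(g-b>20)&W; q=np.argwhere(y)[:,::-1]
    c=(p.min(0)+p.max(0))/2; tip=q[q[:,0]<=q[:,0].min()+2].mean(0)
    print(fn,p.min(0),p.max(0),q.min(0),q.max(0),tip)
    A,B=onz(f,*c,.097),onz(f,*tip,.106);print(A.round(4),B.round(4),'pointer past rider mm',(B-A)@ax*1000)
E
```

```text
w5 [172 216] [202 233] [186 228] [209 238] [187.29411765 233.41176471]
[0.5008 0.3915 0.097 ] [0.4987 0.3895 0.106 ] pointer past rider mm 1.9219746571311869
s5 [217 208] [222 216] [220 197] [226 205] [220.875 203.   ]
[0.496  0.3986 0.097 ] [0.5033 0.3761 0.106 ] pointer past rider mm -8.816490460029156
```

```bash
python3 - <<'E'
from h import *
import pickle
save(pickle.load(open('w5.pkl','rb')),'c5.png',(150,150,400,300),3.2)
E
```

```text
(no output)
```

View pics/c5.png

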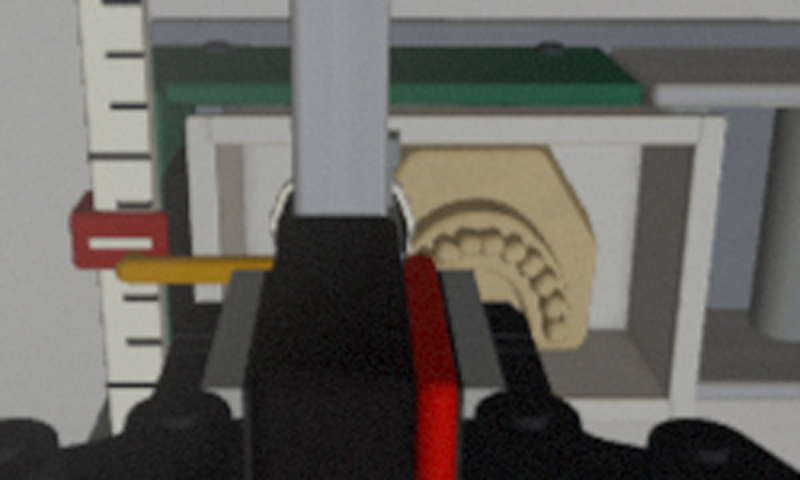

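In the crop, the rider's white line is at (120,242) and the pointer tip at (125,270). After parallax the pointer is about 2 mm past the line. The tray is against the bumper. I'll ease back 1 mm and hand in.

Request:
{"method": "play_rows", "body": {"commands": [[0.5,0,0,0,0,0],[0.5,0,0,0,0,0],[0,0,0,0,0,0],[0,0,0,0,0,0],[0,0,0,0,0,0]]}}

```text
time: 12.47
tool_pos: [0.4995, 0.3455, 0.1467]
tool_rot: [-0.001, 0.999, -0.032, 0.003]
contact_force: [3.1, 7.1, 2.2]
gripper_width: 0.274
grasp_force: 61.3
```

Request:
{"method": "play_rows", "body": {"commands": [[0,0,0,0,0,0],[0,0,0,0,0,0],[0,0,0,0,0,0],[0,0,0,0,0,0],[0,0,0,0,0,0]]}}

```text
time: 12.88
tool_pos: [0.4995, 0.3455, 0.1467]
tool_rot: [-0.001, 0.999, -0.032, 0.003]
contact_force: [2.9, 7.0, 1.9]
gripper_width: 0.272
grasp_force: 61.3
```

```bash
python3 - <<'E'
from h import *
print(manip.state()['tool_pos'],manip.state()['grasp_force']); print(manip.job_done())
E
```

```text
[0.49949242 0.34552091 0.14668388] 61.34751319885254
the job is handed in; nothing more can be done
None
```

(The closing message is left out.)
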